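# Refit the battery cover of a portable meter: hook the tongues in, pivot down, snap shut

## Task

The meter has fresh batteries; put its blue battery cover back on. Hook the two tongues of the cover's front lip into the slots at the foot of the meter's head while the rear of the cover is still raised, then swing the rear down and press it until the orange catch snaps over it and the cover sits flush. Feel your way and do not force it, as the plastic cracks at about 22 N, and leave the vial, the screwdriver and the white beaker where they are.

Things in the scene. Friction and masses are not known exactly. Their poses are not given: they have to be found in the camera images.
- holder: Low bench holder, fixed; the meter is clamped face down in its rubber-lined jaws and does not shift. Origin under its middle, z up, x along the meter towards the end with two metal sockets. The jaws (to |y| 46 mm, a screw knob to y -74) end 23 mm above the bench. Each time the meter sits up to 9 mm off in x and 3 mm in z from the nominal place: its own pose is not measured, feel for it
- slot (a point): On the holder, turned as it: nominal foot of the rear face of the meter's head, mid-width, at deck height. Two slots open here to -x at |y| 8.5 to 24.5 mm: floor level with the deck, 5 mm high, 8 mm deep; the cover enters tilted up to 15 degrees, front low; its lip edge stops on the face, tongues 6 mm in. Before them 26 mm of bare deck, then the bay. True place: +-9 mm in x, +-3 mm in z
- seat (a point): On the holder, turned as it: nominal place of the cover's origin when shut, 50 mm behind point slot; the true one is off as the meter is. Shut, the cover has about 1 mm play forward, 0.7 mm back, 1.5 mm up. Its top is then flush with the head and with two cheeks behind it, both 16 mm above the deck; rear wall close before the cheeks: a cover not pushed fully forward lands on them
- press_spot (a point): On the cover's top among the ribs near its rear edge, mid-width (cover x -40, y 0, z 16 mm): where to press it home. Meter: dark grey, 190 x 60 mm, as wide as the cover; deck 41 mm (+-3) above the bench and without side walls, so fingers may hold the cover by its sides throughout. Four AA cells lie in the bay, 2.5 mm proud of the deck
- catch (a joint): Orange sprung thumb catch between the meter's cheeks: travel in m, 0 at rest, up to 0.006 pushed back (-x). Its ramp meets the cover's ledge about 10 mm above shut height; pressing the rear down with some 4 to 11 N pushes it back 3 mm (spring 2 N, growing to 4 N), until just above bottom the ledge slips under its nose and it springs back to under 0.001
- cover: Loose battery cover: blue stiff plastic shell, open side down, 60 mm wide (y), 16 mm high, walls 2.5 mm, 50 to 100 g. Origin: middle of underside; z up, x towards the tongues. Flat top from x -49 to 40 mm, then the front wall slopes to a 2.5 mm thick lip, edge at x 49 mm. Upright sides y +-30 mm, x -49 to 41 mm: hold it there
- cover_lip (a point): On the cover: middle of the line through its two tongue tips, underside (cover x 55, y 0, z 0 mm). The tongues are 13 mm wide at |y| 10 to 23 mm, 2.5 mm thick (z 0 to 2.5), and project 6 mm from the lip edge
- cover_rear (a point): On the cover: foot of its upright rear wall, mid-width (cover x -49, y 0, z 0 mm). A ledge 26 mm wide stands out 3.5 mm behind it, z 0 to 4 mm: the catch snaps over this. The plastic cracks when the cover's contact forces on the meter, all points added, pass 22 N
- vial: Small amber glass vial with white cap, 27 mm across, 65 mm tall, standing near the meter's rear end (the end with the catch); origin under its middle
- screwdriver: Screwdriver with red handle, 196 mm long, 24 mm thick, lying on the bench between meter and cover; origin under its middle, length along its y. Behind it, over the bench beyond x 0.55 m, stands a tall stirrer with a beaker: pass it on the near side
- cup: Small white plastic beaker, 47 mm across, 55 mm tall, standing behind the cover; origin under its middle
Not all that is in view belongs to the job. Leave any purple look-alike of the cover alone.

How it is judged:
On the way:
1. the front lip is down at the foot of the head while the rear of the cover is still raised by 4 degrees or more (x of cover_lip in the frame of slot between -0.007 and 0.017 m and z of cover_lip in the frame of slot between -0.0055 and 0.0065 m and y of cover_lip in the frame of slot between -0.004 and 0.004 m and angle between the z axis of cover and the z axis of holder, either way round above 0.07 rad and z of cover_rear in the frame of slot above 0.002 m), for 0.1 s.
At the end, for the whole second after the job is handed in: The cover lies shut and at rest on the meter between head and cheeks (from site seat at most 11.5 mm lengthwise, 4 mm sideways, 5.5 mm down, 6.5 mm up, as the meter sits), flat within 0.03 rad, in line within 0.06 rad, with the catch sprung back over its ledge (under 1.2 mm from rest) (x of cover in the frame of seat between -0.0115 and 0.0115 m and y of cover in the frame of seat between -0.004 and 0.004 m and z of cover in the frame of seat between -0.0055 and 0.0065 m and value of joint catch below 0.0012 m and angle between the z axis of cover and the z axis of holder, either way round below 0.03 rad and angle between the x axis of cover and the x axis of holder, either way round below 0.06 rad and linear speed of cover below 0.02 m/s); the robot touches nothing.
It fails at once if the cover is pressed on the meter with more than 22 N (contact force between cover and holder above 22 N).
It fails at once if the robot bears on the meter or its holder with more than 22 N (contact force between any of the arm, the fingers and holder above 22 N).
It fails at once if the vial is moved by more than 20 mm or tipped (distance of vial from where it was at the start of the episode above 0.02 m or angle between vial's own z axis and vertical above 0.5 rad).
It fails at once if the screwdriver is moved by more than 20 mm (distance of screwdriver from where it was at the start of the episode above 0.02 m).
It fails at once if the cup is moved by more than 20 mm or tipped (distance of cup from where it was at the start of the episode above 0.02 m or angle between cup's own z axis and vertical above 0.5 rad).
It also fails if it takes over 64 s, if anything falls off the work surface, if the arm or the gripper's body presses on something with over 40 N, if the wrist force passes 120 N, or if a joint passes its speed limit or range.

## Robot

A 7-joint arm with a two-finger parallel gripper is mounted at the origin on a cart in front of the work surface, level with it; the furniture and walls round the work are solid. World frame = base frame: x ahead of the robot, y to its left, z up, the work surface at z = 0. Lengths are in m, angles in rad, forces in N, time in s.
With the tool pointing down it reaches from about 0.4 to 0.85 m from the base axis. Payload 6.9 kg.
Tool frame: the origin (TCP) lies between the finger pads; the fingertips stand ctrl.nose_length ahead of it and the grasp point (between the pads) lies 2 mm behind it (ctrl.nose_length is the distance from the TCP to the fingertips, in m); z points along the fingers, y is the line along which they close (so a half turn about z gives the same grasp; the last joint's range is limited). The gripper opens to 85 mm and grips with 20 to 120 N. Pads are 22 mm wide; open, the fingers measure 114 mm over their backs; the gripper's body (76 mm by 85 mm) begins 54 mm behind the grasp point. The pads swing forward as they close: fully open they stand 13 mm farther back than shut.
Start: joints at [1.343, 0.507, -0.238, 1.5, 0.126, 1.149, -0.155], TCP at [0.204, -0.591, 0.248] pointing down, gripper open.
Joint ranges: [-3.08, 3.08], [-0.24, 2.05], [-1.43, 1.35], [0, 2.5], [-1.52, 4.66], [0.17, 1.96], [-2.89, 2.89]. Speed limits (rad/s): [2.39, 2.39, 3.14, 3.14, 3.14, 3.14, 3.14].

## Interface

Orientations are given as a unit quaternion [x, y, z, w].
In Python, from station import ctrl gives the robot as it stands.
- The arm moves only by the shell command python3 -m jog 'ROWS'. ROWS is a JSON object whose one key "series" holds a list of rows, each a list of 7 numbers: the opening, from 0 (shut) to 1 (fully open), then the shift along the world's x, y, z in units of 25 mm (1.0 is 25 mm), then the turn, a rotation vector about the world's x, y, z in units of 6 degrees (1.0 is 6 degrees). In form: {"series": [[grip, dx, dy, dz, rx, ry, rz], ...]}. A call has exactly 10 rows; each row is the pose to reach, as a shift and turn from the pose commanded when the call began; what a row does not reach only later rows make up. A row lasts 1/12 s, in which the tool goes at most 41.7 mm and 7.16 degrees, less where a joint would pass 70% of its speed; a pose out of reach is approached as far as the arm can. A call with a gripper value outside its range is refused whole. The fingers move at their own pace and stop on an object; the grip force is fixed at half the most. Time passes only in rows, so rows that repeat a pose let the fingers close, or fill a call up. It gives the time, the measured TCP pose, the force, the opening and the grip force at its end, in the units of the state.
- ctrl.get_obs(): the state, without advancing time (a new reading comes with each control period).
- ctrl.read_camera(name): name is "scene" or "side" or "wrist"; returns the picture (420x560x3 uint8, blue, green, red); there is no depth.
- ctrl.camera_params(name): a dict with "intrinsics" (3x3 intrinsics, pixels), "rvec" (rotation vector, rad) and "tvec" (3), from world to camera coordinates, as OpenCV has them. Camera axes: x right, y down, z forward; pixel columns grow to the right and rows downward; lengths in m; the calibration is good to about 2 mm. A picture is of the moment at which its call begins: read the wrist's pose just before it. camera_params takes no time and is no camera call; for the wrist camera it gives the pose at the moment of the call.
- ctrl.finish_job(): hands the job in; it is judged then, once.
The state is a dict: "time": time; "qpos": joint angles; "qd": joint speeds; "joint_efforts": joint torques, N m; "eef_pos": TCP position; "ee_rot": TCP orientation; "wrist_force": force on the tool from outside, world axes, zero at the start; "ft_torque": the same for the moment, N m; "grip_width": finger opening in m; "finger_force": force on a finger pad.
Only numpy, scipy, OpenCV 4.12 (cv2) and the standard library are available. Lean on these libraries where they do the work, as an engineer would, in place of code of your own. Each camera call takes 0.05 s, during which the arm holds its last target. There are 200 camera calls.

## Working session

There is one attempt and no reset: what is moved stays moved. The work goes in short steps, Python scripts to look and compute and a shell command to move; the robot and the scene stay as the last step left them, time stands still between calls to the robot, and variables do not carry over. Pictures are saved under pics/ and viewed, at most 10 in all, crops included, and the job is handed in when it is done.

```bash
ls; mkdir -p pics; python3 - <<'E'
from station import ctrl
import cv2,numpy as np
o=ctrl.get_obs();print(o['time'],o['eef_pos'],o['ee_rot'],o['grip_width'],ctrl.nose_length)
ims=[]
for n in ['scene','side','wrist']:
    im=ctrl.read_camera(n);cv2.imwrite(f'pics/{n}0.png',im);ims.append(im)
    p=ctrl.camera_params(n);R=cv2.Rodrigues(np.array(p['rvec']))[0];print(n,-R.T@np.array(p['tvec']).ravel(),R[2],p['intrinsics'][0])
E
```

```text
pics
0.0 [ 0.20391435 -0.59031102  0.24744811] [ 9.86195486e-01  1.65582897e-01 -1.68022557e-04 -8.60128493e-04] 0.08533362421124291 0.017
scene [-0.29114166  0.64502766  0.78548718] [ 0.62576927 -0.49507362 -0.60275611] [473.84389347   0.         275.7799605 ]
side [0.25104416 1.16003616 0.5516754 ] [ 0.17941829 -0.90495381 -0.38583376] [460.5760177    0.         275.81002186]
wrist [ 0.28292425 -0.56279967  0.37216623] [-0.30819387 -0.10637956 -0.94535704] [365.9061668    0.         286.31177155]
```

View pics/scene0.png

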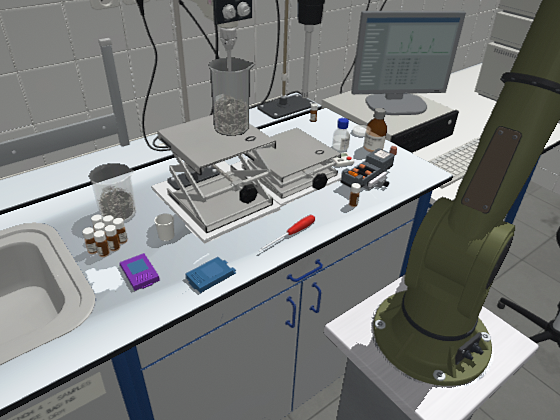

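View pics/side0.png

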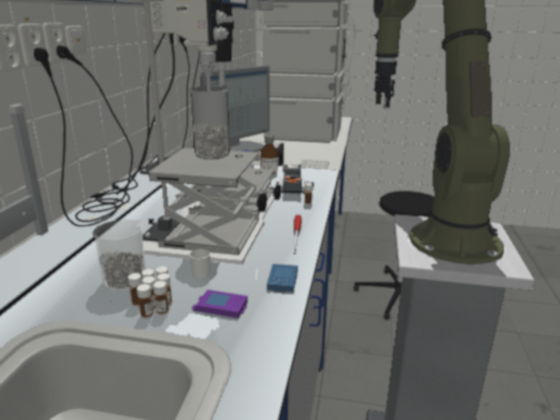

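The scene picture shows the blue cover at about (210,273), the screwdriver at (290,233), the vial at (354,195) and the meter with orange catch and cells at (370,170). In the side picture the cover is at (283,277) and the meter at (292,182).

```bash
cat > h.py <<'E'
from station import ctrl
import cv2,numpy as np
from scipy.spatial.transform import Rotation as Ro
def cam(n,p=None):
    p=p or ctrl.camera_params(n);R=cv2.Rodrigues(np.array(p['rvec'],float))[0]
    return np.array(p['intrinsics'],float),R,np.array(p['tvec'],float).ravel()
def ray(c,u,v):
    K,R,t=c;d=R.T@np.linalg.inv(K)@[u,v,1];return -R.T@t,d/np.linalg.norm(d)
def onz(c,u,v,z):
    o,d=ray(c,u,v);return o+d*(z-o[2])/d[2]
def tri(rs):
    A=sum(np.eye(3)-np.outer(d,d) for o,d in rs);b=sum((np.eye(3)-np.outer(d,d))@o for o,d in rs);return np.linalg.solve(A,b)
E
python3 - <<'E'
from h import *
sc,sd=cam('scene'),cam('side')
S=cv2.imread('pics/scene0.png');D=cv2.imread('pics/side0.png')
def blob(im,lo,hi,box):
    h=cv2.cvtColor(im,cv2.COLOR_BGR2HSV);m=cv2.inRange(h,np.array(lo),np.array(hi))
    k=np.zeros_like(m);x0,y0,x1,y1=box;k[y0:y1,x0:x1]=m[y0:y1,x0:x1]
    n,l,s,c=cv2.connectedComponentsWithStats(k);i=1+np.argmax(s[1:,4]);
    ct=cv2.findContours((l==i).astype(np.uint8),0,1)[0][0]
    return c[i],s[i],ct
for nm,im,c,box in [('scene',S,sc,(170,245,250,300)),('side',D,sd,(255,255,310,300))]:
    ce,s,ct=blob(im,(95,80,40),(115,255,255),box);print(nm,ce,s,onz(c,*ce,0.012))
    for a in cv2.approxPolyDP(ct,2,True)[:,0]:print(a,onz(c,*a,0.016).round(3),onz(c,*a,0).round(3))
print('scr',onz(sc,302,225,.012),'vial foot',onz(sc,354,205,0),'cup',onz(sc,165,240,0),'meter',onz(sc,370,170,.05), onz(sd,292,182,.05))
a=cv2.resize(S[135:225,310:420],(550,450),interpolation=cv2.INTER_CUBIC)
b=cv2.resize(S[245:305,175:245],(250,214),interpolation=cv2.INTER_CUBIC)
d=cv2.resize(D[255:300,255:310],(250,205),interpolation=cv2.INTER_CUBIC)
a=cv2.copyMakeBorder(a,0,0,0,250,0);a[:214,550:]=b;a[220:425,550:]=d
cv2.imwrite('pics/z0.png',a)
E
```

```text
scene [209.1622449  274.11632653] [186 257  50  36 980] [0.40674449 0.28167395 0.012     ]
[235 270] [0.38  0.229 0.016] [ 0.394  0.22  -0.   ]
[217 257] [0.441 0.239 0.016] [ 0.457  0.231 -0.   ]
[187 272] [0.439 0.321 0.016] [0.454 0.314 0.   ]
[186 277] [0.426 0.33  0.016] [0.441 0.324 0.   ]
[189 283] [0.406 0.334 0.016] [0.42  0.328 0.   ]
[201 292] [0.366 0.326 0.016] [0.38 0.32 0.  ]
[235 273] [0.372 0.234 0.016] [ 0.385  0.226 -0.   ]
side [282.04866562 277.71428571] [268 265  29  26 637] [0.40833124 0.29052746 0.012     ]
[273 265] [0.438 0.246 0.016] [0.444 0.219 0.   ]
[268 288] [0.429 0.344 0.016] [0.434 0.319 0.   ]
[292 290] [0.378 0.341 0.016] [0.381 0.316 0.   ]
[296 267] [0.384 0.244 0.016] [0.388 0.217 0.   ]
scr [ 0.41959392 -0.00566236  0.012     ] vial foot [ 0.41369664 -0.19171128  0.        ] cup [ 5.86561999e-01  3.03108772e-01 -1.11022302e-16] meter [ 0.46464684 -0.29950029  0.05      ] [ 0.47434452 -0.23395161  0.05      ]
```

View pics/z0.png

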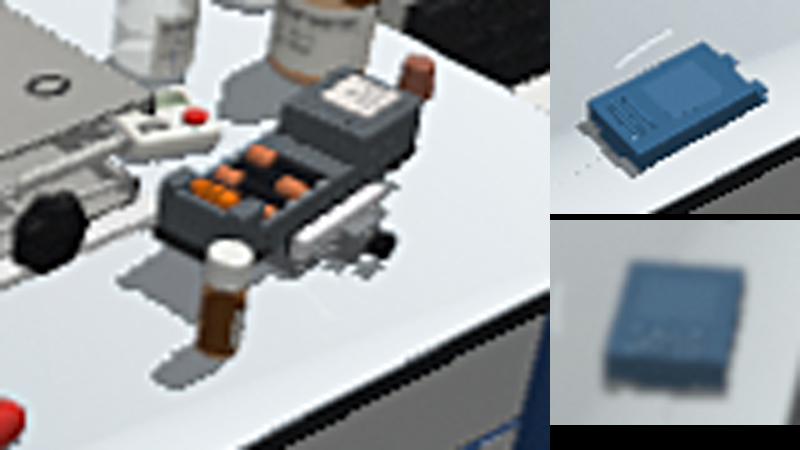

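The enlargement shows the cover open side down, tongues towards the meter (-y). The meter has its catch end at the near left and its head at the right. I'll look at the meter from above with the wrist camera on the way to the cover.

```bash
python3 -m jog '{"series":[[1,1,1.4,1.2,0,0,1.2],[1,2,2.8,1.2,0,0,2.4],[1,3,4.2,1.2,0,0,3.6],[1,4,5.6,1.2,0,0,4.8],[1,5,7,1.2,0,0,6],[1,6,8.4,1.2,0,0,7.2],[1,7,10,1.2,0,0,8.4],[1,8,11.5,1.2,0,0,9.6],[1,9,13,1.2,0,0,10.8],[1,9.4,13.6,1.2,0,0,11.8]]}'
python3 - <<'E'
from h import *
import pickle
p=ctrl.camera_params('wrist');im=ctrl.read_camera('wrist');cv2.imwrite('pics/w1.png',im);pickle.dump(p,open('w1.pkl','wb'))
o=ctrl.get_obs();print(o['time'],o['eef_pos'],o['wrist_force'])
E
```

```text
time: 0.98
eef_pos: [0.4372, -0.2527, 0.2784]
ee_rot: [0.706, 0.708, -0.0, 0.0]
wrist_force: [0.6, -1.0, 0.0]
grip_width: 0.0853
finger_force: 0.0
1.0333 [ 0.44227649 -0.2439263   0.27912723] [3.75126065 6.54132226 0.16987676]
```

View pics/w1.png

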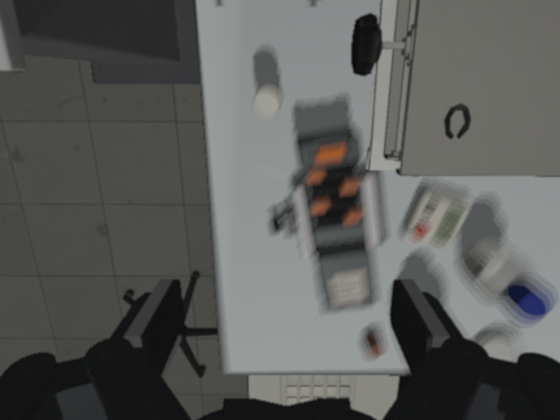

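The wrist picture (blurred by motion) shows the meter upright in the frame: catch at (330,153), head at (347,280), vial at (267,100). I'll retake it settled, and take a second one a bit farther along for stereo.

```bash
cat > snap.py <<'E'
from h import *
import pickle,sys
p=ctrl.camera_params('wrist');im=ctrl.read_camera('wrist');n=sys.argv[1];cv2.imwrite(f'pics/{n}.png',im);pickle.dump(p,open(n+'.pkl','wb'))
o=ctrl.get_obs();print(o['time'],o['eef_pos'])
E
python3 snap.py w2
python3 -m jog '{"series":[[1,-1,1,0,0,0,0],[1,-2,2,0,0,0,0],[1,-2,2.4,0,0,0,0],[1,-2,2.4,0,0,0,0],[1,-2,2.4,0,0,0,0],[1,-2,2.4,0,0,0,0],[1,-2,2.4,0,0,0,0],[1,-2,2.4,0,0,0,0],[1,-2,2.4,0,0,0,0],[1,-2,2.4,0,0,0,0]]}'
python3 snap.py w3
python3 - <<'E'
import cv2,numpy as np
a=cv2.imread('pics/w2.png')[90:330,230:420];b=cv2.imread('pics/w3.png')
print(b.shape)
b=b[130:370,270:460]
cv2.imwrite('pics/z1.png',cv2.resize(np.hstack([a,b]),None,fx=2.1,fy=2.1,interpolation=cv2.INTER_CUBIC))
E
```

```text
1.0833 [ 0.4404646  -0.24734871  0.27896963]
time: 1.92
eef_pos: [0.3868, -0.1948, 0.2781]
ee_rot: [0.708, 0.706, 0.0, -0.0]
wrist_force: [0.9, -0.1, 0.4]
grip_width: 0.0856
finger_force: 0.0
1.9667 [ 0.38676282 -0.19468175  0.27813256]
(420, 560, 3)
```

View pics/z1.png

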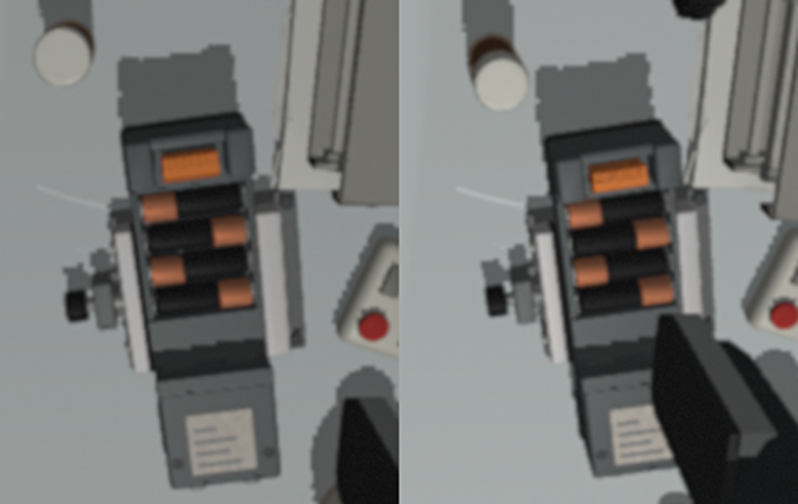

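Now sharp: catch at zoom (191,165), the four cells, the dark rear face of the head with its top edge from (158,382) to (272,365), and foot near (152,355) to (268,340).

```bash
python3 - <<'E'
from h import *
import pickle
c2,c3=[cam('w',pickle.load(open(f'w{i}.pkl','rb'))) for i in (2,3)]
A=lambda u,v:(230+u/2.1,90+v/2.1)
B=lambda u,v:(270+(u-399)/2.1,130+v/2.1)
P={'headL':((158,382),(582,382)),'headR':None,'rearL':((123,130),(547,137)),'rearR':((248,116),(672,124)),'cheekL':((133,190),(557,204)),'catch':((191,165),(619,177)),'vialcap':((63,56),(501,84)),'headfrontL':((172,488),(595,476))}
for k,v in P.items():
    if v:
        r=[ray(c2,*A(*v[0])),ray(c3,*B(*v[1]))];print(k,tri(r).round(4))
for z in (.054,.057,.060):
    print(z,'headL',onz(c2,*A(158,382),z).round(4),onz(c3,*B(582,382),z).round(4),'headR',onz(c2,*A(272,365),z).round(4))
for z in (.038,.041,.044): print(z,'footL',onz(c2,*A(153,354),z).round(4),'footR',onz(c2,*A(268,339),z).round(4))
# orange blob centroids
for n,c in(('w2',c2),('w3',c3)):
    im=cv2.imread(f'pics/{n}.png');h=cv2.cvtColor(im,cv2.COLOR_BGR2HSV);m=cv2.inRange(h,np.array((8,200,120)),np.array((20,255,255)))
    k,l,s,ce=cv2.connectedComponentsWithStats(m);i=1+np.argmax(s[1:,4]);print(n,ce[i],s[i],onz(c,*ce[i],.05))
E
```

```text
headL [ 0.4646 -0.3515  0.0588]
rearL [ 0.4452 -0.2299  0.0197]
rearR [ 0.5054 -0.2193  0.0326]
cheekL [ 0.449  -0.2553  0.0464]
catch [ 0.4768 -0.2404  0.0509]
vialcap [ 0.4173 -0.1911  0.0615]
headfrontL [ 0.4754 -0.4157  0.0562]
0.054 headL [ 0.4655 -0.3533  0.054 ] [ 0.4651 -0.3557  0.054 ] headR [ 0.5231 -0.3425  0.054 ]
0.057 headL [ 0.4653 -0.3517  0.057 ] [ 0.4644 -0.3535  0.057 ] headR [ 0.5224 -0.3409  0.057 ]
0.06 headL [ 0.4651 -0.35    0.06  ] [ 0.4637 -0.3514  0.06  ] headR [ 0.5217 -0.3394  0.06  ]
0.038 footL [ 0.4634 -0.3456  0.038 ] footR [ 0.5236 -0.3356  0.038 ]
0.041 footL [ 0.4632 -0.344   0.041 ] footR [ 0.5229 -0.3342  0.041 ]
0.044 footL [ 0.463  -0.3425  0.044 ] footR [ 0.5222 -0.3328  0.044 ]Traceback (most recent call last):
  File "<stdin>", line 16, in <module>
    return _wrapfunc(a, 'argmax', axis=axis, out=out, **kwds)
    return bound(*args, **kwds)
ValueError: attempt to get argmax of an empty sequence
```

```bash
python3 -m jog '{"series":[[1,0.2,1.6,0,0,0,0],[1,0.4,3.2,0,0,0,0],[1,0.6,4.8,0,0,0,0],[1,0.7,6.4,0,0,0,0],[1,0.7,8,0,0,0,0],[1,0.7,9.6,0,0,0,0],[1,0.7,11.2,0,0,0,0],[1,0.7,12.8,0,0,0,0],[1,0.7,14.4,0,0,0,0],[1,0.7,16,0,0,0,0]]}' | head -2
python3 -m jog '{"series":[[1,0,1.2,-1,0,0,0],[1,0,2.4,-1.5,0,0,0],[1,0,3,-1.5,0,0,0],[1,0,3,-1.5,0,0,0],[1,0,3,-1.5,0,0,0],[1,0,3,-1.5,0,0,0],[1,0,3,-1.5,0,0,0],[1,0,3,-1.5,0,0,0],[1,0,3,-1.5,0,0,0],[1,0,3,-1.5,0,0,0]]}' |head -2
python3 snap.py w4
python3 -m jog '{"series":[[1,0.2,0.5,-0.5,0,0,0],[1,0.2,1,-1,0,0,0],[1,0.2,1.4,-1.4,0,0,0],[1,0.2,1.4,-1.8,0,0,0],[1,0.2,1.4,-2,0,0,0],[1,0.2,1.4,-2,0,0,0],[1,0.2,1.4,-2,0,0,0],[1,0.2,1.4,-2,0,0,0],[1,0.2,1.4,-2,0,0,0],[1,0.2,1.4,-2,0,0,0]]}' |head -2
python3 snap.py w5
python3 - <<'E'
import cv2,numpy as np
L=[]
for n in('w4','w5'):
    im=cv2.imread(f'pics/{n}.png');h=cv2.cvtColor(im,cv2.COLOR_BGR2HSV);m=cv2.inRange(h,np.array((95,80,30)),np.array((115,255,255)))
    k,l,s,ce=cv2.connectedComponentsWithStats(m);i=1+np.argmax(s[1:,4]);print(n,ce[i],s[i])
    ct=cv2.findContours((l==i).astype(np.uint8),0,1)[0][0];print(cv2.approxPolyDP(ct,2.5,True)[:,0].tolist())
    L.append(cv2.resize(im,(400,300)))
cv2.imwrite('pics/z2.png',np.hstack(L))
E
```

```text
time: 2.8
eef_pos: [0.404, 0.2073, 0.2784]
time: 3.63
eef_pos: [0.4045, 0.2798, 0.241]
3.6833 [0.4043972  0.28000365 0.24098283]
time: 4.52
eef_pos: [0.4095, 0.3154, 0.1913]
4.5667 [0.40939391 0.31541801 0.19122993]
w4 [292.37353672 169.47445903] [ 260  120   64  103 5638]
[[319, 123], [279, 121], [274, 126], [260, 127], [267, 215], [276, 222], [292, 215], [304, 215], [306, 220], [314, 220], [317, 214], [322, 214]]
w5 [287.38781955 219.52075188] [ 251  167   71  109 6650]
[[316, 170], [274, 168], [269, 173], [251, 176], [259, 268], [267, 270], [269, 275], [279, 274], [279, 270], [301, 268], [303, 273], [311, 273], [315, 267], [321, 267]]
```

View pics/z2.png

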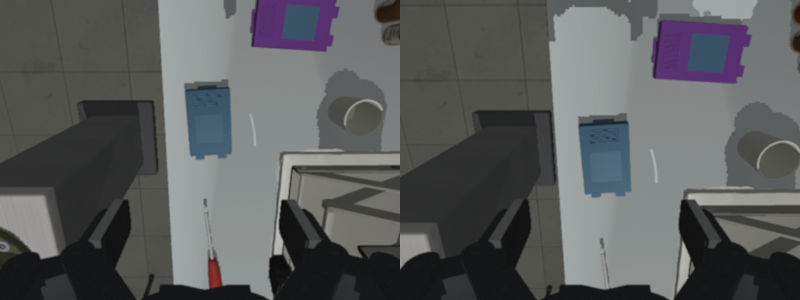

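The cover is at full-size (287,220) in w5, tongues down in the image (towards -y) and ribs up, with the cup right and the purple decoy above.

```bash
python3 - <<'E'
from h import *
import pickle
c4,c5=[cam('w',pickle.load(open(f'w{i}.pkl','rb'))) for i in (4,5)]
print('tips tri L',tri([ray(c4,276,221.5),ray(c5,269,275)]).round(4),'R',tri([ray(c4,314,220.5),ray(c5,311,273.5)]).round(4))
print('frontR',tri([ray(c4,322,214),ray(c5,321,267)]).round(4),'rearR',tri([ray(c4,319,123),ray(c5,316,170)]).round(4),'frontL',tri([ray(c4,267,215),ray(c5,259,268)]).round(4),'rearL',tri([ray(c4,260,127),ray(c5,251,176)]).round(4))
for n,c in(('w4',c4),('w5',c5)):
    im=cv2.imread(f'pics/{n}.png');h=cv2.cvtColor(im,cv2.COLOR_BGR2HSV);m=cv2.inRange(h,np.array((95,80,30)),np.array((115,255,255)))
    k,l,s,ce=cv2.connectedComponentsWithStats(m);i=1+np.argmax(s[1:,4]);m=l==i
    y0,hh=s[i][1],s[i][3];E=[]
    for v in range(y0+18,y0+hh-15,4):
        u=np.where(m[v])[0];E.append((onz(c,u[0]-.5,v,.016),onz(c,u[-1]+.5,v,.016)))
    E=np.array(E)
    for q in(0,1):
        f=np.polyfit(E[:,q,1],E[:,q,0],1);print(n,q,'dx/dy',f[0].round(4),'x at y=.28',np.polyval(f,.28).round(4),(E[:,q,0]-np.polyval(f,E[:,q,1])).std().round(5))
    f=np.polyfit(E[:,0,1],E[:,0].mean(),0) if 0 else None
print('tips z=.001',onz(c5,274,275.5,.001).round(4),onz(c5,307,273.5,.001).round(4),'lip',onz(c5,290,269,.002).round(4))
E
```

```text
tips tri L [0.3926 0.2232 0.0057] R [0.4331 0.2229 0.0024]
frontR [0.4418 0.2307 0.0039] rearR [ 0.436   0.3241 -0.0027] frontL [0.3832 0.2302 0.0046] rearL [0.3789 0.3219 0.0097]
w4 0 dx/dy -0.0591 x at y=.28 0.3812 0.00029
w4 1 dx/dy -0.0574 x at y=.28 0.439 0.0003
w5 0 dx/dy -0.0583 x at y=.28 0.3811 0.00026
w5 1 dx/dy -0.0581 x at y=.28 0.4392 0.00023
tips z=.001 [0.3969 0.22   0.001 ] [0.429  0.2221 0.001 ] lip [0.4124 0.2277 0.002 ]
```

```bash
python3 -m jog '{"series":[[1,0,-0.5,-1.2,0,0,0.3],[1,0,-1,-2.4,0,0,0.58],[1,0,-1,-3.6,0,0,0.58],[1,0,-1,-4.8,0,0,0.58],[1,0,-1,-6,0,0,0.58],[1,0,-1,-6.7,0,0,0.58],[1,0,-1,-6.7,0,0,0.58],[1,0,-1,-6.7,0,0,0.58],[1,0,-1,-6.7,0,0,0.58],[1,0,-1,-6.7,0,0,0.58]]}'
python3 -m jog '{"series":[[1,0,0,-0.05,0,0,0],[1,0,0,-0.1,0,0,0],[1,0,0,-0.15,0,0,0],[1,0,0,-0.2,0,0,0],[1,0,0,-0.2,0,0,0],[1,0,0,-0.2,0,0,0],[1,0,0,-0.2,0,0,0],[1,0,0,-0.2,0,0,0],[1,0,0,-0.2,0,0,0],[1,0,0,-0.2,0,0,0]]}'
python3 -c "from station import ctrl;print(ctrl.nose_length)"
```

```text
time: 5.4
eef_pos: [0.4099, 0.2912, 0.0247]
ee_rot: [0.686, 0.727, 0.001, 0.0]
wrist_force: [-0.0, 0.2, 0.3]
grip_width: 0.0853
finger_force: 0.0
time: 6.23
eef_pos: [0.4092, 0.2906, 0.0183]
ee_rot: [0.686, 0.727, -0.0, -0.0]
wrist_force: [-1.0, -0.0, -0.8]
grip_width: 0.0854
finger_force: 0.0
0.017
```

```bash
python3 -m jog '{"series":[[0,0,0,0,0,0,0],[0,0,0,0,0,0,0],[0,0,0,0,0,0,0],[0,0,0,0,0,0,0],[0,0,0,0,0,0,0],[0,0,0,0,0,0,0],[0,0,0,0,0,0,0],[0,0,0,0,0,0,0],[0,0,0,0,0,0,0],[0,0,0,0,0,0,0]]}'
python3 -m jog '{"series":[[0,0,0,0.3,0,0,0],[0,0,0,0.6,0,0,0],[0,0,0,1,0,0,0],[0,0,0,2,0,0,0],[0,0,0,3,0,0,0],[0,0,0,4,0,0,0],[0,0,0,4,0,0,0],[0,0,0,4,0,0,0],[0,0,0,4,0,0,0],[0,0,0,4,0,0,0]]}'
python3 snap.py w6
python3 - <<'E'
import cv2,numpy as np
from h import *
s=ctrl.read_camera('side');cv2.imwrite('pics/s6.png',s)
a=cv2.resize(cv2.imread('pics/w6.png'),(480,360));b=cv2.resize(s[180:320,200:325],(320,360))
cv2.imwrite('pics/z3.png',np.hstack([a,b]))
E
```

```text
time: 7.07
eef_pos: [0.4092, 0.2906, 0.0188]
ee_rot: [0.686, 0.728, 0.0, 0.0]
wrist_force: [-0.4, -0.5, 6.6]
grip_width: 0.0586
finger_force: 63.9
time: 7.9
eef_pos: [0.4088, 0.2899, 0.1177]
ee_rot: [0.686, 0.727, -0.001, -0.0]
wrist_force: [0.2, -0.2, -0.7]
grip_width: 0.0585
finger_force: 65.0
7.95 [0.40871281 0.29000198 0.11752405]
```

View pics/z3.png

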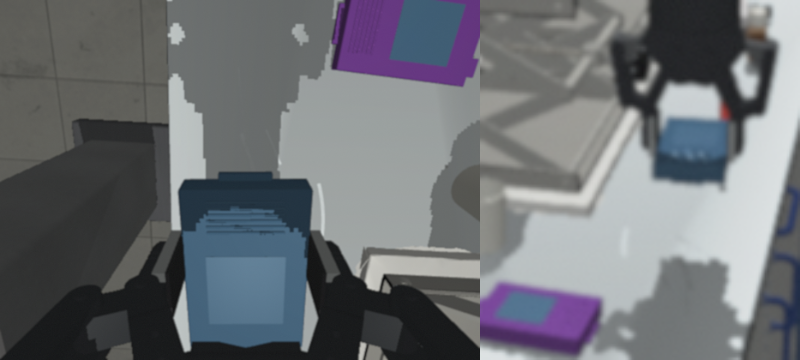

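The cover hangs square between the fingers (pads at zoom (172,270) and (320,270)), rear edge at about (245,180), ribs up. I'll check the held pose by projecting known corners, and compute the approach.

```bash
python3 - <<'E'
from h import *
import pickle
c=cam('w',pickle.load(open('w6.pkl','rb')));K,R,t=c
T=np.array([0.4087,0.2900,0.1175])
a=np.deg2rad(3.3);cx=np.array([np.sin(a),-np.cos(a),0]);cy=np.array([np.cos(a),np.sin(a),0])
# tool axes from quat
q=ctrl.get_obs()['ee_rot'];print(Ro.from_quat(q).as_matrix().round(3).tolist())
for n,p in {'rearfootL':(-49,-30,0),'rearfootR':(-49,30,0),'reartopL':(-49,-30,16),'reartopR':(-49,30,16),'ledgeL':(-52.5,-13,4),'ledgeR':(-52.5,13,4),'ledgelow':(-52.5,13,0)}.items():
    p=np.array(p)/1000+[0.015,0,-0.0186];X=T+cx*p[0]+cy*p[1]+[0,0,p[2]]
    x=K@(R@X+t);print(n,(x[:2]/x[2]).round(1),(x[:2]/x[2]*480/560).round(1))
im=cv2.imread('pics/w6.png');h=cv2.cvtColor(im,cv2.COLOR_BGR2HSV);m=cv2.inRange(h,np.array((95,80,20)),np.array((115,255,255)))
for v in range(196,300,6):
    u=np.where(m[v,150:420])[0]+150
    if len(u):print(v,u[0],u[-1],im[v,230].tolist())
E
```

```text
[[-0.059, 0.998, -0.001], [0.998, 0.058, -0.001], [-0.001, -0.001, -1.0]]
rearfootL [215.  208.1] [184.3 178.4]
rearfootR [359.6 208.3] [308.2 178.6]
reartopL [207.1 222.3] [177.5 190.6]
reartopR [367.7 222.5] [315.1 190.8]
ledgeL [255.  203.3] [218.5 174.2]
ledgeR [319.7 203.4] [274.  174.3]
ledgelow [318.9 200.3] [273.3 171.7]
202 256 316 [191, 192, 186]
208 255 316 [145, 144, 137]
214 214 358 [56, 45, 31]
220 210 362 [56, 45, 29]
226 209 363 [66, 52, 34]
232 210 362 [65, 52, 36]
238 210 362 [65, 52, 34]
244 211 361 [65, 52, 35]
250 211 361 [67, 53, 38]
256 212 360 [64, 51, 34]
262 212 360 [125, 102, 72]
268 212 360 [126, 102, 72]
274 211 361 [124, 101, 70]
280 212 360 [125, 102, 71]
286 213 359 [125, 101, 71]
292 213 359 [125, 101, 71]
298 214 358 [125, 101, 70]
```

```bash
python3 - <<'E'
from h import *
import pickle
c2,c3=[cam('w',pickle.load(open(f'w{i}.pkl','rb'))) for i in (2,3)]
A=lambda u,v:(230+u/2.1,90+v/2.1)
B=lambda u,v:(270+(u-399)/2.1,130+v/2.1)
for k,a,b in [('plat',(341,201),(771,217)),('white',(337,190),(738,187)),('white2',(270,187),(690,187)),('jawknob',(76,305),(497,300)),('jawRfar',(270,352),(690,352))]:
    print(k,tri([ray(c2,*A(*a)),ray(c3,*B(*b))]).round(4))
# lateral check of meter with subpixel edges: dark/grey boundary of head sides in w2
im=cv2.cvtColor(cv2.imread('pics/w2.png'),cv2.COLOR_BGR2GRAY).astype(float)
for v in (278,284,290,296,302,308,314):
    r=np.diff(cv2.GaussianBlur(im,(3,3),0)[v]);l=295+np.argmax(r[295:320]*-1);q=345+np.argmax(r[345:375]);
    X=onz(c2,l+.5,v,.057);Y=onz(c2,q+.5,v,.057);print(v,l,q,X[:2].round(4),Y[:2].round(4),((X+Y)/2)[:2].round(4))
E
```

```text
plat [ 0.5394 -0.2482  0.0819]
white [ 0.5649 -0.2694 -0.0147]
white2 [ 0.5209 -0.2564  0.0244]
jawknob [ 0.4218 -0.3268  0.0177]
jawRfar [ 0.5201 -0.3345  0.0571]
278 304 360 [ 0.4648 -0.3591] [ 0.5249 -0.3579] [ 0.4949 -0.3585]
284 304 361 [ 0.465  -0.3664] [ 0.5267 -0.3652] [ 0.4959 -0.3658]
290 305 361 [ 0.4664 -0.3738] [ 0.5273 -0.3726] [ 0.4969 -0.3732]
296 306 362 [ 0.4678 -0.3813] [ 0.5291 -0.3801] [ 0.4984 -0.3807]
302 307 362 [ 0.4692 -0.3889] [ 0.5298 -0.3877] [ 0.4995 -0.3883]
308 308 362 [ 0.4706 -0.3965] [ 0.5304 -0.3954] [ 0.5005 -0.396 ]
314 309 363 [ 0.472  -0.4043] [ 0.5322 -0.4032] [ 0.5021 -0.4038]
```

```bash
python3 -m jog '{"series":[[0,-0.3,0,1.5,0,0,0],[0,-0.6,-0.6,3,0,0,0.1],[0,-0.6,-1.5,4.2,0,0,0.2],[0,-0.6,-3,5,0,0,0.3],[0,-0.6,-4.6,5.3,0,0,0.5],[0,-0.6,-6.2,5.5,0,0,0.7],[0,-0.6,-7.8,5.5,0,0,0.92],[0,-0.6,-9.4,5.5,0,0,0.92],[0,-0.6,-11,5.5,0,0,0.92],[0,-0.6,-12.6,5.5,0,0,0.92]]}'
python3 - <<'E'
from h import *
o=ctrl.get_obs();R=Ro.from_quat(o['ee_rot'])
m=np.array([np.sin(np.deg2rad(8.9)),-np.cos(np.deg2rad(8.9)),0]);n=np.cross([0,0,1],m)
x=-R.as_matrix()[:,0];print('yaw now',np.rad2deg(np.arctan2(x[0],-x[1])))
print('tilt 12 rotvec units',(n*2).round(3),'tgt shift',((np.array([.4812,-.2697,.0839])-o['eef_pos'])/.025).round(3))
E
```

```text
time: 8.83
eef_pos: [0.3934, -0.0264, 0.2555]
ee_rot: [0.65, 0.76, -0.0, -0.0]
wrist_force: [1.0, -0.8, -0.7]
grip_width: 0.0581
finger_force: 65.3
yaw now 8.881204310066778
tilt 12 rotvec units [ 1.976  0.309 -0.   ] tgt shift [ 3.513 -9.733 -6.864]
```

```bash
python3 -m jog '{"series":[[0,0.3,-1.5,0,0,0,0],[0,0.8,-3,0,0.4,0.06,0],[0,1.5,-4.5,-0.5,0.8,0.12,0],[0,2.2,-6,-1.2,1.2,0.18,0],[0,2.9,-7.5,-2,1.6,0.25,0],[0,3.5,-9,-3,1.98,0.31,0],[0,3.5,-9.73,-4,1.98,0.31,0],[0,3.5,-9.73,-5,1.98,0.31,0],[0,3.5,-9.73,-5.4,1.98,0.31,0],[0,3.5,-9.73,-5.4,1.98,0.31,0]]}'
python3 -m jog '{"series":[[0,0,0,0,0,0,0],[0,0,0,-0.2,0,0,0],[0,0,0,-0.4,0,0,0],[0,0,0,-0.4,0,0,0],[0,0,0,-0.4,0,0,0],[0,0,0,-0.4,0,0,0],[0,0,0,-0.4,0,0,0],[0,0,0,-0.4,0,0,0],[0,0,0,-0.4,0,0,0],[0,0,0,-0.4,0,0,0]]}'
python3 snap.py w7
python3 - <<'E'
from h import *
s=ctrl.read_camera('side');cv2.imwrite('pics/s7.png',s);t=ctrl.read_camera('scene');cv2.imwrite('pics/c7.png',t)
a=cv2.imread('pics/w7.png')[60:420,100:460]
b=cv2.resize(t[130:220,320:410],(300,300),interpolation=cv2.INTER_CUBIC);d=cv2.resize(s[140:215,255:330],(300,300),interpolation=cv2.INTER_CUBIC)
cv2.imwrite('pics/z4.png',np.hstack([cv2.resize(a,(500,500)),cv2.resize(np.vstack([b,d]),(250,500))]))
E
```

```text
time: 9.67
eef_pos: [0.4799, -0.2663, 0.1179]
ee_rot: [0.646, 0.755, 0.068, -0.083]
wrist_force: [-0.8, 0.6, 0.0]
grip_width: 0.0583
finger_force: 65.3
time: 10.5
eef_pos: [0.4817, -0.2677, 0.1108]
ee_rot: [0.647, 0.755, 0.068, -0.08]
wrist_force: [0.5, 0.5, -0.4]
grip_width: 0.0578
finger_force: 65.3
10.55 [ 0.48165281 -0.26774995  0.11080375]
```

View pics/z4.png

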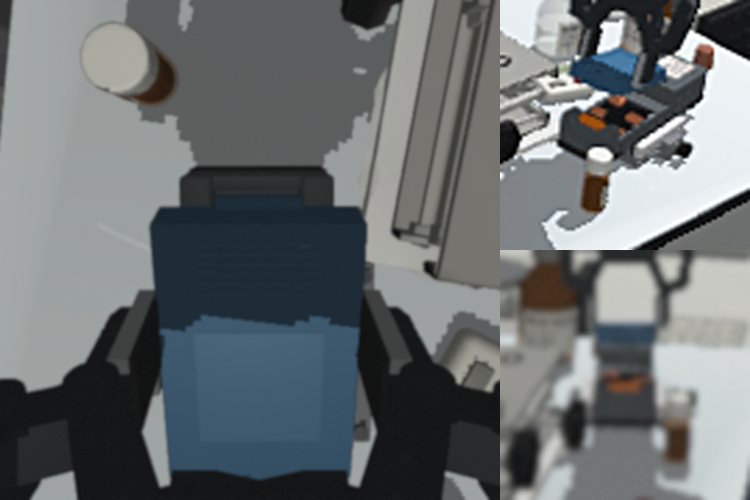

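The cheeks (zoom 181–334) and the cover's rear edge (151–366) share a centre near 258, so lateral and yaw alignment are good. Now I descend and feel for the deck.

```bash
python3 -m jog '{"series":[[0,0,0,-0.3,0,0,0],[0,0,0,-0.6,0,0,0],[0,0,0,-0.9,0,0,0],[0,0,0,-1.1,0,0,0],[0,0,0,-1.2,0,0,0],[0,0,0,-1.2,0,0,0],[0,0,0,-1.2,0,0,0],[0,0,0,-1.2,0,0,0],[0,0,0,-1.2,0,0,0],[0,0,0,-1.2,0,0,0]]}'
python3 -m jog '{"series":[[0,0,0,-0.04,0,0,0],[0,0,0,-0.08,0,0,0],[0,0,0,-0.12,0,0,0],[0,0,0,-0.12,0,0,0],[0,0,0,-0.12,0,0,0],[0,0,0,-0.12,0,0,0],[0,0,0,-0.12,0,0,0],[0,0,0,-0.12,0,0,0],[0,0,0,-0.12,0,0,0],[0,0,0,-0.12,0,0,0]]}'
```

```text
time: 11.48
eef_pos: [0.4818, -0.2678, 0.0811]
ee_rot: [0.647, 0.755, 0.068, -0.079]
wrist_force: [-0.1, -0.5, -0.9]
grip_width: 0.0583
finger_force: 65.3
time: 12.32
eef_pos: [0.4817, -0.2677, 0.0778]
ee_rot: [0.647, 0.755, 0.068, -0.08]
wrist_force: [0.1, -0.5, -1.1]
grip_width: 0.0584
finger_force: 65.3
```

```bash
python3 -m jog '{"series":[[0,0,0,-0.02,0,0,0],[0,0,0,-0.04,0,0,0],[0,0,0,-0.06,0,0,0],[0,0,0,-0.06,0,0,0],[0,0,0,-0.06,0,0,0],[0,0,0,-0.06,0,0,0],[0,0,0,-0.06,0,0,0],[0,0,0,-0.06,0,0,0],[0,0,0,-0.06,0,0,0],[0,0,0,-0.06,0,0,0]]}' | grep -E 'pos|wrist'
```

```text
eef_pos: [0.4817, -0.2677, 0.0763]
wrist_force: [0.6, 0.1, -1.1]
```

```bash
python3 -m jog '{"series":[[0,0,0,-0.02,0,0,0],[0,0,0,-0.04,0,0,0],[0,0,0,-0.04,0,0,0],[0,0,0,-0.04,0,0,0],[0,0,0,-0.04,0,0,0],[0,0,0,-0.04,0,0,0],[0,0,0,-0.04,0,0,0],[0,0,0,-0.04,0,0,0],[0,0,0,-0.04,0,0,0],[0,0,0,-0.04,0,0,0]]}' | grep -E 'pos|wrist'
```

```text
eef_pos: [0.4816, -0.2678, 0.0753]
wrist_force: [0.0, 0.5, -0.5]
```

```bash
python3 -m jog '{"series":[[0,0,0,-0.02,0,0,0],[0,0,0,-0.04,0,0,0],[0,0,0,-0.04,0,0,0],[0,0,0,-0.04,0,0,0],[0,0,0,-0.04,0,0,0],[0,0,0,-0.04,0,0,0],[0,0,0,-0.04,0,0,0],[0,0,0,-0.04,0,0,0],[0,0,0,-0.04,0,0,0],[0,0,0,-0.04,0,0,0]]}' | grep -E 'pos|wrist'; python3 -c "
from station import ctrl;o=ctrl.get_obs();print(o['ft_torque'])"
```

```text
eef_pos: [0.4817, -0.2677, 0.0743]
wrist_force: [-0.4, -0.1, 0.1]
[-0.11917584  0.00886113 -0.00872811]
```

```bash
python3 -m jog '{"series":[[0,0,0,-0.02,0,0,0],[0,0,0,-0.04,0,0,0],[0,0,0,-0.04,0,0,0],[0,0,0,-0.04,0,0,0],[0,0,0,-0.04,0,0,0],[0,0,0,-0.04,0,0,0],[0,0,0,-0.04,0,0,0],[0,0,0,-0.04,0,0,0],[0,0,0,-0.04,0,0,0],[0,0,0,-0.04,0,0,0]]}' | grep -E 'pos|wrist'; python3 -c "
from station import ctrl;o=ctrl.get_obs();print(o['ft_torque'])"
```

```text
eef_pos: [0.4816, -0.2674, 0.0733]
wrist_force: [-1.0, 4.2, 3.8]
[ 0.4679172   0.20258952 -0.04182624]
```

```bash
python3 -m jog '{"series":[[0,0,0,0.036,0,0,0],[0,0,0,0.036,0,0,0],[0,0,0,0.036,0,0,0],[0,0.005,-0.03,0.036,0,0,0],[0,0.01,-0.06,0.036,0,0,0],[0,0.015,-0.09,0.036,0,0,0],[0,0.02,-0.12,0.036,0,0,0],[0,0.02,-0.12,0.036,0,0,0],[0,0.02,-0.12,0.036,0,0,0],[0,0.02,-0.12,0.036,0,0,0]]}' | grep -E 'pos|wrist'; python3 -c "
from station import ctrl;o=ctrl.get_obs();print(o['ft_torque'])"
```

```text
eef_pos: [0.4821, -0.271, 0.0741]
wrist_force: [-0.4, 1.6, 0.3]
[-0.19088194 -0.04066016  0.01365356]
```

```bash
python3 -m jog '{"series":[[0,0.006,-0.04,0,0,0,0],[0,0.012,-0.08,0,0,0,0],[0,0.02,-0.12,0,0,0,0],[0,0.02,-0.12,0,0,0,0],[0,0.02,-0.12,0,0,0,0],[0,0.02,-0.12,0,0,0,0],[0,0.02,-0.12,0,0,0,0],[0,0.02,-0.12,0,0,0,0],[0,0.02,-0.12,0,0,0,0],[0,0.02,-0.12,0,0,0,0]]}' | grep -E 'pos|wrist'; python3 -c "
from station import ctrl;o=ctrl.get_obs();print(o['ft_torque'])"
```

```text
eef_pos: [0.4827, -0.2739, 0.0742]
wrist_force: [-0.6, 0.2, -0.2]
[-0.3326943  -0.11404801 -0.01018891]
```

```bash
python3 -m jog '{"series":[[0,0.006,-0.04,0,0,0,0],[0,0.012,-0.08,0,0,0,0],[0,0.02,-0.12,0,0,0,0],[0,0.02,-0.12,0,0,0,0],[0,0.02,-0.12,0,0,0,0],[0,0.02,-0.12,0,0,0,0],[0,0.02,-0.12,0,0,0,0],[0,0.02,-0.12,0,0,0,0],[0,0.02,-0.12,0,0,0,0],[0,0.02,-0.12,0,0,0,0]]}' | grep -E 'pos|wrist'; python3 -c "
from station import ctrl;o=ctrl.get_obs();print(o['ft_torque'])"
```

```text
eef_pos: [0.4832, -0.2768, 0.0742]
wrist_force: [0.4, -0.0, 1.1]
[-0.15847886 -0.07383113 -0.02308466]
```

```bash
python3 -m jog '{"series":[[0,0.006,-0.04,0,0,0,0],[0,0.012,-0.08,0,0,0,0],[0,0.02,-0.12,0,0,0,0],[0,0.02,-0.12,0,0,0,0],[0,0.02,-0.12,0,0,0,0],[0,0.02,-0.12,0,0,0,0],[0,0.02,-0.12,0,0,0,0],[0,0.02,-0.12,0,0,0,0],[0,0.02,-0.12,0,0,0,0],[0,0.02,-0.12,0,0,0,0]]}' | grep -E 'pos|wrist'; python3 -c "
from station import ctrl;o=ctrl.get_obs();print(o['ft_torque'])"
```

```text
eef_pos: [0.4837, -0.2799, 0.0742]
wrist_force: [-0.5, -0.3, 1.2]
[-0.31580363 -0.03081671  0.00437235]
```

```bash
python3 -m jog '{"series":[[0,0.006,-0.03,0,0,0,0],[0,0.012,-0.06,0,0,0,0],[0,0.014,-0.08,0,0,0,0],[0,0.014,-0.08,0,0,0,0],[0,0.014,-0.08,0,0,0,0],[0,0.014,-0.08,0,0,0,0],[0,0.014,-0.08,0,0,0,0],[0,0.014,-0.08,0,0,0,0],[0,0.014,-0.08,0,0,0,0],[0,0.014,-0.08,0,0,0,0]]}' | grep -E 'pos|wrist'; python3 -c "
from station import ctrl;o=ctrl.get_obs();print(o['ft_torque'])"
```

```text
eef_pos: [0.484, -0.2817, 0.0742]
wrist_force: [-0.5, 2.9, 1.2]
[-0.03377071  0.00593163 -0.01414728]
```

```bash
python3 -m jog '{"series":[[0,0.003,-0.02,0,0,0,0],[0,0.006,-0.04,0,0,0,0],[0,0.006,-0.04,0,0,0,0],[0,0.006,-0.04,0,0,0,0],[0,0.006,-0.04,0,0,0,0],[0,0.006,-0.04,0,0,0,0],[0,0.006,-0.04,0,0,0,0],[0,0.006,-0.04,0,0,0,0],[0,0.006,-0.04,0,0,0,0],[0,0.006,-0.04,0,0,0,0]]}' | grep -E 'pos|wrist'; python3 -c "
from station import ctrl;o=ctrl.get_obs();print(o['time'],o['ft_torque'])"
```

```text
eef_pos: [0.4842, -0.2828, 0.0742]
wrist_force: [-0.1, 0.6, 0.2]
20.65 [-0.21297541 -0.00529556 -0.02701466]
```

```bash
python3 -m jog '{"series":[[0,0.006,-0.04,0,0,0,0],[0,0.012,-0.08,0,0,0,0],[0,0.012,-0.08,0,0,0,0],[0,0.012,-0.08,0,0,0,0],[0,0.012,-0.08,0,0,0,0],[0,0.012,-0.08,0,0,0,0],[0,0.012,-0.08,0,0,0,0],[0,0.012,-0.08,0,0,0,0],[0,0.012,-0.08,0,0,0,0],[0,0.012,-0.08,0,0,0,0]]}' | grep -E 'pos|wrist'
```

```text
eef_pos: [0.4845, -0.2848, 0.0742]
wrist_force: [-0.4, -0.2, 0.7]
```

```bash
python3 -m jog '{"series":[[0,0.003,-0.02,0,0,0,0],[0,0.006,-0.04,0,0,0,0],[0,0.009,-0.06,0,0,0,0],[0,0.009,-0.06,0,0,0,0],[0,0.009,-0.06,0,0,0,0],[0,0.009,-0.06,0,0,0,0],[0,0.009,-0.06,0,0,0,0],[0,0.009,-0.06,0,0,0,0],[0,0.009,-0.06,0,0,0,0],[0,0.009,-0.06,0,0,0,0]]}' | grep -E 'pos|wrist'
```

```text
eef_pos: [0.4847, -0.2862, 0.0742]
wrist_force: [-0.5, 1.0, 2.0]
```

```bash
python3 -m jog '{"series":[[0,0.003,-0.02,0,0,0,0],[0,0.006,-0.04,0,0,0,0],[0,0.006,-0.06,0,0,0,0],[0,0.006,-0.06,0,0,0,0],[0,0.006,-0.06,0,0,0,0],[0,0.006,-0.06,0,0,0,0],[0,0.006,-0.06,0,0,0,0],[0,0.006,-0.06,0,0,0,0],[0,0.006,-0.06,0,0,0,0],[0,0.006,-0.06,0,0,0,0]]}' | grep -E 'pos|wrist'
```

```text
eef_pos: [0.4848, -0.2875, 0.0742]
wrist_force: [-1.0, 3.1, 1.8]
```

```bash
python3 -m jog '{"series":[[0,0.003,-0.02,0,0,0,0],[0,0.006,-0.04,0,0,0,0],[0,0.006,-0.04,0,0,0,0],[0,0.006,-0.04,0,0,0,0],[0,0.006,-0.04,0,0,0,0],[0,0.006,-0.04,0,0,0,0],[0,0.006,-0.04,0,0,0,0],[0,0.006,-0.04,0,0,0,0],[0,0.006,-0.04,0,0,0,0],[0,0.006,-0.04,0,0,0,0]]}' | grep -E 'pos|wrist'
```

```text
eef_pos: [0.4848, -0.2877, 0.0742]
wrist_force: [-0.7, 6.4, 3.2]
```

Blocked at TCP y −0.2877, within 1 mm of where the lip edge should stop with the tongues 6 mm in. Now I swing the rear down about the lip.

```bash
python3 -m jog '{"series":[[0,-0.003,0.02,-0.04,-0.137,-0.021,0],[0,-0.006,0.04,-0.08,-0.274,-0.043,0],[0,-0.009,0.06,-0.118,-0.411,-0.064,0],[0,-0.012,0.08,-0.156,-0.549,-0.086,0],[0,-0.015,0.095,-0.194,-0.686,-0.107,0],[0,-0.017,0.111,-0.232,-0.823,-0.129,0],[0,-0.017,0.111,-0.232,-0.823,-0.129,0],[0,-0.017,0.111,-0.232,-0.823,-0.129,0],[0,-0.017,0.111,-0.232,-0.823,-0.129,0],[0,-0.017,0.111,-0.232,-0.823,-0.129,0]]}' | grep -E 'pos|wrist|rot'
python3 snap.py w8
python3 - <<'E'
from h import *
import pickle
print(ctrl.get_obs()['ft_torque'])
a=cv2.imread('pics/w8.png')[100:400,130:430];b=ctrl.read_camera('scene');cv2.imwrite('pics/c8.png',b)
b=b[135:215,320:400]
cv2.imwrite('pics/z5.png',np.hstack([cv2.resize(a,(450,450),interpolation=cv2.INTER_CUBIC),cv2.resize(b,(350,450),interpolation=cv2.INTER_CUBIC)]))
E
```

```text
eef_pos: [0.4847, -0.2853, 0.0684]
ee_rot: [0.649, 0.758, 0.04, -0.047]
wrist_force: [-0.1, 6.0, 3.0]
24.8667 [ 0.48469416 -0.28534766  0.06843477]
[1.08332245 0.05266755 0.00789372]
```

View pics/z5.png

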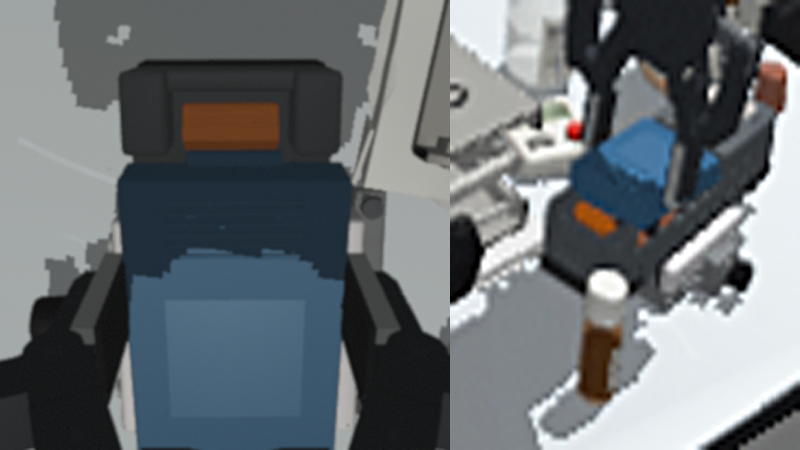

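The cover's rear edge (zoom y 165) sits just ahead of the cheeks, the ledge is next to the orange catch, and the lateral offset is about 1 mm. Continuing the swing in small steps.

```bash
python3 -m jog '{"series":[[0,-0.003,0.017,-0.03,-0.103,-0.016,0],[0,-0.005,0.03,-0.06,-0.206,-0.032,0],[0,-0.007,0.042,-0.09,-0.309,-0.048,0],[0,-0.008,0.051,-0.12,-0.412,-0.065,0],[0,-0.008,0.051,-0.12,-0.412,-0.065,0],[0,-0.008,0.051,-0.12,-0.412,-0.065,0],[0,-0.008,0.051,-0.12,-0.412,-0.065,0],[0,-0.008,0.051,-0.12,-0.412,-0.065,0],[0,-0.008,0.051,-0.12,-0.412,-0.065,0],[0,-0.008,0.051,-0.12,-0.412,-0.065,0]]}' | grep -E 'pos|wrist|rot'
python3 -c "
from station import ctrl;o=ctrl.get_obs();print(o['time'],o['ft_torque'])"
```

```text
eef_pos: [0.4847, -0.2845, 0.0657]
ee_rot: [0.65, 0.759, 0.026, -0.03]
wrist_force: [-1.0, 5.6, 7.1]
25.75 [ 1.16892313  0.25336048 -0.00485186]
```

```bash
python3 -m jog '{"series":[[0.9,0,0,0,0,0,0],[0.9,0,0,0,0,0,0],[0.9,0,0,0,0,0,0],[0.9,0,0,0,0,0,0],[0.9,0,0,0,0,0,0],[0.9,0,0,0,0,0,0],[0.9,0,0,0.3,0,0,0],[0.9,0,0,0.7,0,0,0],[0.9,0,0,1.1,0,0,0],[0.9,0,0,1.6,0,0,0]]}' | grep -E 'pos|wrist|rot|width'
python3 -m jog '{"series":[[0.9,0,0,0.2,0,0,0],[0,-0.05,0.3,0.2,-0.37,-0.06,0],[0,-0.14,0.77,0.2,-0.74,-0.116,0],[0,-0.14,0.77,0.2,-0.74,-0.116,0],[0,-0.14,0.77,0.2,-0.74,-0.116,0],[0,-0.14,0.77,0.2,-0.74,-0.116,0],[0,-0.14,0.77,0.2,-0.74,-0.116,0],[0,-0.14,0.77,0.2,-0.74,-0.116,0],[0,-0.14,0.77,0.2,-0.74,-0.116,0],[0,-0.14,0.77,0.2,-0.74,-0.116,0]]}' | grep -E 'pos|wrist|rot|width'
python3 snap.py w9
python3 - <<'E'
from h import *
a=ctrl.read_camera('scene');cv2.imwrite('pics/c9.png',a)
E
```

```text
eef_pos: [0.4844, -0.2846, 0.1066]
ee_rot: [0.65, 0.759, 0.026, -0.03]
wrist_force: [-1.1, 0.3, -0.7]
grip_width: 0.0769
eef_pos: [0.4807, -0.2659, 0.1102]
ee_rot: [0.651, 0.759, 0.0, -0.0]
wrist_force: [-0.5, -0.1, -0.1]
grip_width: 0.0003
27.4667 [ 0.48077794 -0.26572322  0.1101838 ]
```

```bash
cat > chk.py <<'E'
from h import *
import pickle,sys
n=sys.argv[1];K,R,t=c=cam('w',pickle.load(open(n+'.pkl','rb')))
im=cv2.imread(f'pics/{n}.png');h=cv2.cvtColor(im,cv2.COLOR_BGR2HSV)
m=cv2.inRange(h,np.array((95,80,20)),np.array((115,255,255)))
k,l,s,ce=cv2.connectedComponentsWithStats(m);i=1+np.argmax(s[1:,4]);m=l==i;print(s[i])
for v in range(s[i][1],s[i][1]+60,5):
    u=np.where(m[v])[0]
    if len(u):print(v,u[0],u[-1],end=' | ')
o=cv2.inRange(h,np.array((5,150,60)),np.array((20,255,255)));o[:,:200]=0;o[:,400:]=0;o[300:]=0
k,l,s,ce=cv2.connectedComponentsWithStats(o)
if k>1:i=1+np.argmax(s[1:,4]);print('\norange',s[i],ce[i])
mm=np.array([.155,-.988,0]);nn=np.array([.988,.155,0]);f=np.array([.4939,-.3463,.041])
for th in(0,2,4.5,6):
    a=np.deg2rad(th)
    for px,pz in((-98,16),(-98,0),(-101.5,4)):
        e=[]
        for y in(-30,30):
            X=f+mm*(px*np.cos(a)+pz*np.sin(a))/1e3+nn*y/1e3+np.array([0,0,(-px*np.sin(a)+pz*np.cos(a))/1e3]);x=K@(R@X+t);e.append((x[:2]/x[2]).round(1).tolist())
        print(th,px,pz,e)
E
python3 chk.py w9
```

```text
[ 229  209  119  120 8575]
209 268 311 | 214 251 336 | 219 232 344 | 224 230 345 | 229 229 347 | 234 229 346 | 239 230 346 | 244 231 345 | 249 232 344 | 254 232 344 | 259 232 344 | 264 233 343 | 
orange [ 260  183   51   26 1206] [285.14510779 195.62935323]
0 -98 16 [[230.5, 218.5], [345.9, 218.4]]
0 -98 0 [[234.6, 208.3], [341.5, 208.2]]
0 -101.5 4 [[233.3, 204.7], [342.9, 204.6]]
2 -98 16 [[229.6, 222.0], [346.9, 221.9]]
2 -98 0 [[233.8, 210.5], [342.4, 210.3]]
2 -101.5 4 [[232.4, 207.2], [343.8, 207.0]]
4.5 -98 16 [[228.4, 226.8], [348.1, 226.7]]
4.5 -98 0 [[232.7, 213.5], [343.5, 213.4]]
4.5 -101.5 4 [[231.3, 210.7], [345.0, 210.5]]
6 -98 16 [[227.7, 230.0], [348.8, 229.8]]
6 -98 0 [[232.1, 215.6], [344.2, 215.5]]
6 -101.5 4 [[230.6, 213.0], [345.8, 212.9]]
```

The cover stays hooked at about 4.5–5° (edges match the prediction). Now I press with the shut fingers.

```bash
python3 -m jog '{"series":[[0,0,0,-0.3,0,0,0],[0,0,0,-0.6,0,0,0],[0,0,0,-0.9,0,0,0],[0,0,0,-1,0,0,0],[0,0,0,-1,0,0,0],[0,0,0,-1,0,0,0],[0,0,0,-1,0,0,0],[0,0,0,-1,0,0,0],[0,0,0,-1,0,0,0],[0,0,0,-1,0,0,0]]}' | grep -E 'pos|wrist|time'
python3 -m jog '{"series":[[0,0,0,-0.02,0,0,0],[0,0,0,-0.04,0,0,0],[0,0,0,-0.06,0,0,0],[0,0,0,-0.08,0,0,0],[0,0,0,-0.08,0,0,0],[0,0,0,-0.08,0,0,0],[0,0,0,-0.08,0,0,0],[0,0,0,-0.08,0,0,0],[0,0,0,-0.08,0,0,0],[0,0,0,-0.08,0,0,0]]}' | grep -E 'pos|wrist'
```

```text
time: 28.35
eef_pos: [0.481, -0.2655, 0.0856]
wrist_force: [-0.4, 0.4, -0.1]
eef_pos: [0.4809, -0.2654, 0.0834]
wrist_force: [0.4, -1.2, -0.0]
```

```bash
python3 -m jog '{"series":[[0,0,0,-0.02,0,0,0],[0,0,0,-0.04,0,0,0],[0,0,0,-0.06,0,0,0],[0,0,0,-0.06,0,0,0],[0,0,0,-0.06,0,0,0],[0,0,0,-0.06,0,0,0],[0,0,0,-0.06,0,0,0],[0,0,0,-0.06,0,0,0],[0,0,0,-0.06,0,0,0],[0,0,0,-0.06,0,0,0]]}' | grep -E 'pos|wrist'
```

```text
eef_pos: [0.481, -0.2653, 0.082]
wrist_force: [-0.6, 1.3, 5.4]
```

```bash
python3 -m jog '{"series":[[0,0,0,-0.01,0,0,0],[0,0,0,-0.02,0,0,0],[0,0,0,-0.03,0,0,0],[0,0,0,-0.04,0,0,0],[0,0,0,-0.04,0,0,0],[0,0,0,-0.04,0,0,0],[0,0,0,-0.04,0,0,0],[0,0,0,-0.04,0,0,0],[0,0,0,-0.04,0,0,0],[0,0,0,-0.04,0,0,0]]}' | grep -E 'pos|wrist'
```

```text
eef_pos: [0.4811, -0.2651, 0.081]
wrist_force: [-2.0, 0.6, 4.9]
```

```bash
python3 -m jog '{"series":[[0,0,0,-0.01,0,0,0],[0,0,0,-0.02,0,0,0],[0,0,0,-0.03,0,0,0],[0,0,0,-0.04,0,0,0],[0,0,0,-0.04,0,0,0],[0,0,0,-0.04,0,0,0],[0,0,0,-0.04,0,0,0],[0,0,0,-0.04,0,0,0],[0,0,0,-0.04,0,0,0],[0,0,0,-0.04,0,0,0]]}' | grep -E 'pos|wrist'
```

```text
eef_pos: [0.4811, -0.2649, 0.0801]
wrist_force: [-0.6, 3.0, 5.4]
```

```bash
python3 -m jog '{"series":[[0,0,0,-0.01,0,0,0],[0,0,0,-0.02,0,0,0],[0,0,0,-0.03,0,0,0],[0,0,0,-0.04,0,0,0],[0,0,0,-0.05,0,0,0],[0,0,0,-0.06,0,0,0],[0,0,0,-0.06,0,0,0],[0,0,0,-0.06,0,0,0],[0,0,0,-0.06,0,0,0],[0,0,0,-0.06,0,0,0]]}' | grep -E 'pos|wrist'
```

```text
eef_pos: [0.4809, -0.2654, 0.0784]
wrist_force: [-0.2, -0.7, -0.9]
```

```bash
python3 -m jog '{"series":[[0,0,0,-0.01,0,0,0],[0,0,0,-0.02,0,0,0],[0,0,0,-0.03,0,0,0],[0,0,0,-0.04,0,0,0],[0,0,0,-0.05,0,0,0],[0,0,0,-0.05,0,0,0],[0,0,0,-0.05,0,0,0],[0,0,0,-0.05,0,0,0],[0,0,0,-0.05,0,0,0],[0,0,0,-0.05,0,0,0]]}' | grep -E 'pos|wrist'
```

```text
eef_pos: [0.4809, -0.2653, 0.0771]
wrist_force: [-0.7, 1.8, 1.9]
```

```bash
python3 -m jog '{"series":[[0,0,0,-0.01,0,0,0],[0,0,0,-0.02,0,0,0],[0,0,0,-0.03,0,0,0],[0,0,0,-0.04,0,0,0],[0,0,0,-0.04,0,0,0],[0,0,0,-0.04,0,0,0],[0,0,0,-0.04,0,0,0],[0,0,0,-0.04,0,0,0],[0,0,0,-0.04,0,0,0],[0,0,0,-0.04,0,0,0]]}' | grep -E 'pos|wrist'
```

```text
eef_pos: [0.4808, -0.2655, 0.0761]
wrist_force: [-0.4, -0.2, 0.5]
```

```bash
python3 -m jog '{"series":[[0,0,0,-0.01,0,0,0],[0,0,0,-0.02,0,0,0],[0,0,0,-0.03,0,0,0],[0,0,0,-0.03,0,0,0],[0,0,0,-0.03,0,0,0],[0,0,0,-0.03,0,0,0],[0,0,0,-0.03,0,0,0],[0,0,0,-0.03,0,0,0],[0,0,0,-0.03,0,0,0],[0,0,0,-0.03,0,0,0]]}' | grep -E 'pos|wrist'
```

```text
eef_pos: [0.4809, -0.2654, 0.0754]
wrist_force: [-0.5, 0.2, -1.0]
```

```bash
python3 -m jog '{"series":[[0,0,0,-0.01,0,0,0],[0,0,0,-0.02,0,0,0],[0,0,0,-0.03,0,0,0],[0,0,0,-0.04,0,0,0],[0,0,0,-0.04,0,0,0],[0,0,0,-0.04,0,0,0],[0,0,0,-0.04,0,0,0],[0,0,0,-0.04,0,0,0],[0,0,0,-0.04,0,0,0],[0,0,0,-0.04,0,0,0]]}' | grep -E 'pos|wrist'; python3 snap.py w10; python3 chk.py w10
```

```text
eef_pos: [0.4809, -0.2654, 0.0747]
wrist_force: [-1.7, 0.8, 4.7]
35.9 [ 0.48087925 -0.26539543  0.07475489]
[ 219  234  139   98 7508]
234 248 323 | 239 246 324 | 244 222 355 | 249 220 357 | 254 220 356 | 259 220 356 | 264 221 356 | 269 222 354 | 274 222 354 | 279 223 354 | 284 223 353 | 289 223 353 | 
orange [ 255  205   61   30 1798] [285.06395996 219.68242492]
0 -98 16 [[218.1, 248.8], [358.2, 248.8]]
0 -98 0 [[224.1, 234.0], [351.8, 233.9]]
0 -101.5 4 [[222.3, 230.4], [353.8, 230.4]]
2 -98 16 [[216.8, 253.7], [359.6, 253.6]]
2 -98 0 [[222.9, 237.1], [353.1, 237.0]]
2 -101.5 4 [[221.0, 233.9], [355.1, 233.8]]
4.5 -98 16 [[215.1, 260.4], [361.4, 260.3]]
4.5 -98 0 [[221.4, 241.4], [354.7, 241.3]]
4.5 -101.5 4 [[219.3, 238.8], [356.8, 238.8]]
6 -98 16 [[214.0, 264.7], [362.5, 264.7]]
6 -98 0 [[220.5, 244.3], [355.7, 244.2]]
6 -101.5 4 [[218.3, 242.1], [357.9, 242.0]]
```

```bash
python3 -m jog '{"series":[[0,0,0,-0.01,0,0,0],[0,0,0,-0.02,0,0,0],[0,0,0,-0.02,0,0,0],[0,0,0,-0.02,0,0,0],[0,0,0,-0.02,0,0,0],[0,0,0,-0.02,0,0,0],[0,0,0,-0.02,0,0,0],[0,0,0,-0.02,0,0,0],[0,0,0,-0.02,0,0,0],[0,0,0,-0.02,0,0,0]]}' | grep -E 'pos|wrist'
```

```text
eef_pos: [0.4809, -0.2654, 0.0747]
wrist_force: [-3.0, 1.3, 10.3]
```

```bash
python3 -m jog '{"series":[[0,0,0,-0.01,0,0,0],[0,0,0,-0.02,0,0,0],[0,0,0,-0.02,0,0,0],[0,0,0,-0.02,0,0,0],[0,0,0,-0.02,0,0,0],[0,0,0,-0.02,0,0,0],[0,0,0,-0.02,0,0,0],[0,0,0,-0.02,0,0,0],[0,0,0,-0.02,0,0,0],[0,0,0,-0.02,0,0,0]]}' | grep -E 'pos|wrist'
```

```text
eef_pos: [0.4809, -0.2654, 0.0747]
wrist_force: [-4.6, 1.1, 16.2]
```

Hard stop at 16 N with no further travel: bottomed. Lifting off to check.

```bash
python3 -m jog '{"series":[[0,0,0,0.3,0,0,0],[0,0,0,0.8,0,0,0],[0,0,0,1.6,0,0,0],[0,0,0,2.4,0,0,0],[0,0,0,3.2,0,0,0],[0,0,0,4,0,0,0],[0,0,0,4,0,0,0],[0,0,0,4,0,0,0],[0,0,0,4,0,0,0],[0,0,0,4,0,0,0]]}' | grep -E 'pos|wrist'; python3 snap.py w11; python3 chk.py w11; python3 - <<'E'
from h import *
a=cv2.imread('pics/w11.png')[140:340,190:390];b=ctrl.read_camera('scene')[135:215,320:400]
cv2.imwrite('pics/z6.png',np.hstack([cv2.resize(a,(450,450),interpolation=cv2.INTER_CUBIC),cv2.resize(b,(350,450),interpolation=cv2.INTER_CUBIC)]))
E
```

```text
eef_pos: [0.4802, -0.2653, 0.1724]
wrist_force: [0.1, -0.3, 0.1]
38.45 [ 0.48028729 -0.26527097  0.17238521]
[ 246  180   87  121 7486]
180 307 307 | 185 248 329 | 190 246 331 | 195 246 332 | 200 246 332 | 205 246 331 | 210 247 330 | 215 248 330 | 220 248 329 | 225 248 329 | 230 248 329 | 235 248 329 | 
orange [267 161  40  20 719] [286.72739917 170.74965229]
0 -98 16 [[244.6, 186.8], [332.7, 186.8]]
0 -98 0 [[247.1, 180.7], [330.1, 180.7]]
0 -101.5 4 [[246.3, 177.4], [330.9, 177.4]]
2 -98 16 [[244.1, 189.1], [333.3, 189.1]]
2 -98 0 [[246.6, 182.1], [330.6, 182.0]]
2 -101.5 4 [[245.8, 179.0], [331.5, 178.9]]
4.5 -98 16 [[243.5, 192.2], [334.0, 192.2]]
4.5 -98 0 [[245.9, 184.0], [331.3, 184.0]]
4.5 -101.5 4 [[245.1, 181.2], [332.2, 181.2]]
6 -98 16 [[243.1, 194.3], [334.4, 194.3]]
6 -98 0 [[245.6, 185.3], [331.7, 185.3]]
6 -101.5 4 [[244.7, 182.7], [332.6, 182.7]]
```

View pics/z6.png

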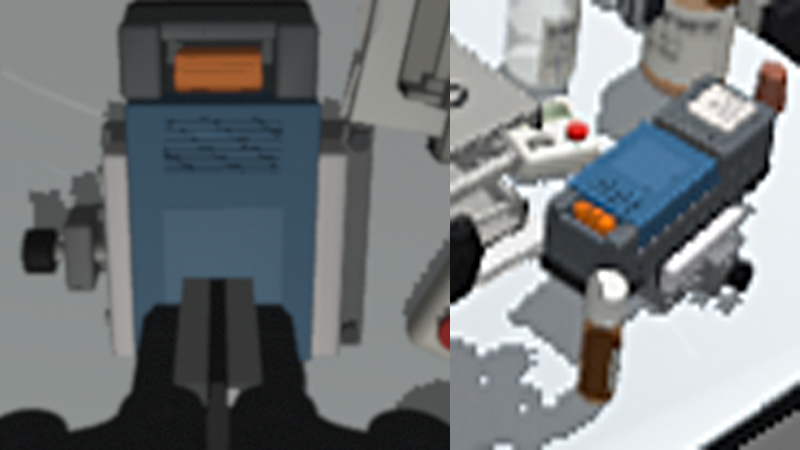

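The cover is flush between head and cheeks and parallel to them, with the catch right behind its rear edge (zoom (218,70)). I'll check the catch position against the pictures taken before.

```bash
python3 - <<'E'
from h import *
import pickle
m=np.array([.155,-.988,0])
for n,z in(('w2',.053),('w3',.053),('w9',.053),('w10',.053),('w11',.053)):
    c=cam('w',pickle.load(open(n+'.pkl','rb')));im=cv2.imread(f'pics/{n}.png');h=cv2.cvtColor(im,cv2.COLOR_BGR2HSV)
    o=cv2.inRange(h,np.array((5,150,60)),np.array((20,255,255)));o[:,:200]=0;o[:,420:]=0;o[300:]=0
    k,l,s,ce=cv2.connectedComponentsWithStats(o)
    for i in np.argsort(-s[1:,4])[:2]+1:
        ys,xs=np.where(l==i);u=ce[i][0]
        print(n,s[i],'rear,mid,front along m:',[round(1000*float(onz(c,u,v,z)@m),1) for v in(ys.min()-.5,ce[i][1],ys.max()+.5)])
E
```

```text
w2 [307 161  27  16 342] rear,mid,front along m: [302.7, 310.3, 318.6]
w3 [361 206  27  15 316] rear,mid,front along m: [301.0, 309.3, 317.2]
w9 [ 260  183   51   26 1206] rear,mid,front along m: [302.5, 309.5, 316.6]
w10 [ 255  205   61   30 1798] rear,mid,front along m: [302.0, 308.9, 315.8]
w11 [267 161  40  20 719] rear,mid,front along m: [303.4, 310.4, 317.3]
```

```bash
python3 -c "
from station import ctrl;print(ctrl.finish_job())"
```

```text
the job is handed in; nothing more can be done
None
```

The battery cover is back on and the job is handed in. The tongues are hooked and the cover sits flush. The catch looks sprung back to its rest position in the wrist pictures. The highest wrist force I read was about 17 N, on the final press. The hand-in gave no pass or fail result.

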